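Prime the seal-wash line with the hand pump

ROBOT

A 7-joint arm with a two-finger parallel gripper is mounted at the origin on a cart in front of the work surface, level with it; the furniture and walls round the work are solid. World frame = base frame: x ahead of the robot, y to its left, z up, the work surface at z = 0. Lengths are in mm, angles in rad, forces in N, time in s.
With the tool pointing down it reaches from about 425 to 925 mm from the base axis. Payload 6.8 kg.
Tool frame: the origin (TCP) lies midway between the tips of the shut fingers; the grasp point (between the pads) lies 19 mm behind it; z points along the fingers, y is the line along which they close (so a half turn about z gives the same grasp; the last joint's range is limited). The gripper opens to 88 mm and grips with 3 to 60 N. Pads are 20 mm wide; open, the fingers measure 115 mm over their backs; the gripper's body (75 mm by 178 mm) begins 61 mm behind the grasp point.
Start: joints at [-1.367, 0.477, 0.022, 1.555, -0.011, 1.109, -0.083], TCP at [207.068, 642.472, 222.664] pointing down, gripper open.
Joint ranges: [-2.96, 2.96], [-0.34, 2.1], [-1.41, 1.46], [0.24, 2.44], [-1.37, 4.51], [0.17, 1.92], [-2.96, 2.96]. Speed limits (rad/s): [2.39, 2.39, 3.14, 3.14, 3.14, 3.14, 3.14].

INTERFACE

Orientations are given as a unit quaternion [x, y, z, w].
In Python, from bench import r gives the robot as it stands. The module is installed in compiled form; this text tells all that it offers.
- The arm moves only by the shell command python3 -m pendant 'ROWS' [OPENING] [FORCE]. ROWS is JSON, a list of rows, each an object of numbers: "dx", "dy", "dz": the shift along the world's x, y, z in m; "twist": the turn about the world's z in degrees. In form: [{"dx": .., "dy": .., "dz": .., "twist": ..}, ...]. A call has 1 to 20 rows; each row shifts and turns the commanded pose from where the row before left it; what a row does not reach is not made up. A row lasts 1/10 s, in which the tool goes at most 50 mm and 8.59 degrees, less where a joint would pass 70% of its speed; a pose out of reach is approached as far as the arm can. A call is refused whole if a number of a shift passes 0.05 or a number of a turn 8.59, either way. A call with a gripper value outside its range is refused whole. OPENING is the finger opening in m, from 0 to 0.0878, set as the call begins (- or left out, the last holds). The fingers move at their own pace and stop on an object; FORCE is the grip in N (left out, the last holds). Time passes only in rows, so rows that do not move let the fingers close. It gives the time, the measured TCP pose, the force and the opening at its end, in the units of the state.
- r.get_state(): the state, without advancing time (a new reading comes with each control period).
- r.capture(name): name is "scene" or "top" or "wrist"; returns a dict with "color" (480x640x3 uint8, blue, green, red), "z_map" (480x640 float32, mm along the optical axis (not along the pixel's ray), 0 where there is no reading), "camera_matrix" (3x3 intrinsics, pixels), "k1" (the pictures are not rectified: a ray, as slopes to the right and down, at radius r is drawn at 1 + k1 r^2 times it, then the intrinsics apply), "xyz" and "attitude" of the camera in the world. Camera axes: x right, y up, looking along -z (the intrinsics and any distortion apply to the point x, -y, -z); pixel columns grow to the right and rows downward; lengths in mm; the calibration is good to about 2 mm. A picture is of the moment at which its call begins.
- r.sign_off(): hands the job in, once; it reports no verdict.
The state is a dict: "time": time; "joint_pos": joint angles; "qvel": joint speeds; "joint_efforts": joint torques, N m; "position": TCP position; "tcp_rot": TCP orientation; "contact_force": force on the tool from outside, world axes, zero at the start; "ft_torque": the same for the moment, N m; "gripper_width": opening from 0.0 (shut) to 1.0 (fully open).
Only numpy, scipy, OpenCV 4.12 (cv2) and the standard library are available. Lean on these libraries where they do the work, as an engineer would, in place of code of your own. Each camera call takes 0.05 s, during which the arm holds its last target. There are 200 camera calls.

TASK

Unlock the hand priming pump by pushing its lock slide fully home, then prime it: press the black mushroom knob right down and let it spring right back up, again and again, until the brass-bushed indicator pin beside it stands fully out of the housing. It is all pushing and pressing with the fingertips: do not touch the pin itself, and leave the bottle, the spanner, the dish and the timer where they are, neither lifted nor shifted. Finish with the knob up and released and the slide still home.

Things in the scene. Friction and masses are not known exactly. Their poses are not given: they have to be found in the camera images.
- pump: Hand pump screwed to the table: base plate 130 x 110 x 8 mm, aluminium housing 110 x 70 mm (x by y), its top 80 mm up. Origin: centre of the plate's underside; z up, x away from the robot, y to its left, turned up to 0.4 rad either way. On top: knob on the axis x = +22, y = 0 mm; pin at x = -34, y = 0 in a brass bush 24 mm wide; lock slide lying along y under the knob.
- plunger (a joint): Travel of the knob, m: 0 = up, 0.016 = fully down on a hard stop. A spring brings it back up; pressing takes about 4 N at the top, about 12 N near the bottom. While the lock slide is out, it stops after about 2 mm.
- knob_top (a point): Centre of the flat top of the black mushroom knob, 40 mm in diameter and 13 mm thick. It is 119 mm above the table when the knob is up, 103 mm when fully down. It moves with the knob; its axes are the pump's.
- lock_slide (a joint): Travel of the lock slide, m: 0 = locked (pad 22 mm off the housing), 0.022 = fully home (pad against the right side of the housing), which frees the knob. It moves along the pump's +y against about 2 N of friction, stays where it is left and starts at 0 to 0.004.
- pad_face (a point): Centre of the outer (-y) face of the slide's upturned steel push pad, 36 mm wide (pump's x), 24 mm high (81 to 105 mm above the table), 6 mm thick. In the pump's frame x = +22 mm, z = 93 mm, y = -64 mm when locked, -42 mm when home. Push it towards the pump's +y.
- indicator_pin: Steel pin 8 mm thick, head 13 mm wide; it stays where left (settling 1 to 2 mm). A ratchet lifts it only as the knob goes down: each full stroke (from right up to right down) sets it to the next of five steps 9 mm apart, the fifth being fully out; short strokes may give nothing. 3 to 5 full strokes are needed; more do no harm. Origin: on its axis, 96 mm below its top.
- pin_tip (a point): Centre of the top of the pin's head: 96 mm above the table when fully in, about 141 mm when fully out (45 mm of travel); at the start it is 96 to 112 mm high.
- standard_1: Bystander: amber reagent bottle with a black cap, 48 mm in diameter, 91 mm high, standing left of the pump. Origin: centre of its underside.
- spanner_1: Bystander: small open-ended spanner 128 x 19 x 5 mm, lying in front of the pump. Origin: centre of its underside.
- fitting_dish: Bystander: shallow dish with small fittings, 60 mm in diameter, 13 mm high, behind the pump. Origin: centre of its underside.
- timer: Bystander: white bench timer, 62 x 62 x 20 mm, lying right of the pump. Origin: centre of its underside.
There are look-alikes about, which are no part of the job. There is more than one size of the pump; the job needs the largest.

How it is judged:
By the outcome, as a careful person would: the job done as asked, in the order asked, and still so for the second after the job is handed in, with the robot touching nothing.
It also fails if it takes over 58 s, if anything falls off the work surface, if the arm or the gripper's body presses on something with over 40 N, if the wrist force passes 120 N, or if a joint passes its speed limit or range.

## Working session

There is one attempt and no reset: what is moved stays moved. The work goes in short steps, Python scripts to look and compute and a shell command to move; the robot and the scene stay as the last step left them, time stands still between calls to the robot, and variables do not carry over. Pictures are saved under pics/ and viewed, on a budget of 10 in all, crops included, one or two more only if the job needs it, and the job is handed in when it is done.

```bash
mkdir -p pics; cat > h.py <<'E'
import numpy as np, cv2
from bench import r
def cam(n):
    c=r.capture(n); return c
def R(c):
    a=np.array(c["attitude"],float)
    from scipy.spatial.transform import Rotation as Q
    return a if a.shape==(3,3) else Q.from_quat(a).as_matrix()
def cloud(c):
    K=np.array(c["camera_matrix"]);h,w=c["z_map"].shape
    u,v=np.meshgrid(np.arange(w),np.arange(h))
    p=np.stack([u,v],-1).reshape(-1,1,2).astype(float)
    s=cv2.undistortPoints(p,K,np.array([c["k1"],0,0,0.])).reshape(h,w,2)
    z=c["z_map"].astype(float)
    P=np.stack([s[...,0]*z,-s[...,1]*z,-z],-1)
    W=P@R(c).T+np.array(c["xyz"]); W[z==0]=np.nan
    return W
E
python3 - <<'E'
from h import *
for n in ("scene","top"):
    c=cam(n); cv2.imwrite(f"pics/{n}0.png",c["color"]); np.save(f"{n}0.npy",cloud(c)); print(n,c["xyz"],c["attitude"],c["k1"])
print(r.get_state())
E
```

```text
scene [133.41605632 552.64791454 452.41787979] [-0.16164067  0.51353799  0.80746029 -0.2411616 ] 0.03727835463174455
top [520.88020852 -68.71786968 939.25034824] [-0.03051447  0.02677539  0.7118074  -0.70120052] -0.014031644262906456
{'time': 0.1, 'joint_pos': array([-1.36710655,  0.47770952,  0.02238258,  1.55632125, -0.01149357,
        1.10929579, -0.08310395]), 'qvel': array([-0.00149277, -0.00079795,  0.00018382, -0.00153415,  0.00046037,
       -0.00055506, -0.00018126]), 'joint_efforts': array([ 5.59048669e-03, -5.84094071e+01,  1.54089399e+00, -2.73316777e+01,
       -5.41190221e-02,  1.30670203e-02,  6.59538114e-05]), 'position': array([206.9379904 , 641.94053202, 221.79826262]), 'tcp_rot': array([ 1.55272152e-01,  9.87871406e-01, -8.00717776e-04, -5.50215324e-05]), 'contact_force': array([-0.24126008, -0.14731976,  0.54513477]), 'ft_torque': array([ 0.03690423, -0.01432631, -0.00542382]), 'gripper_width': 0.9984716721740124}
```

View pics/scene0.png

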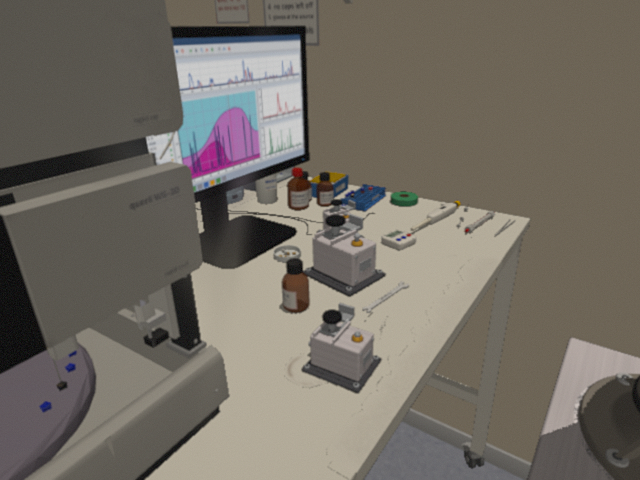

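View pics/top0.png

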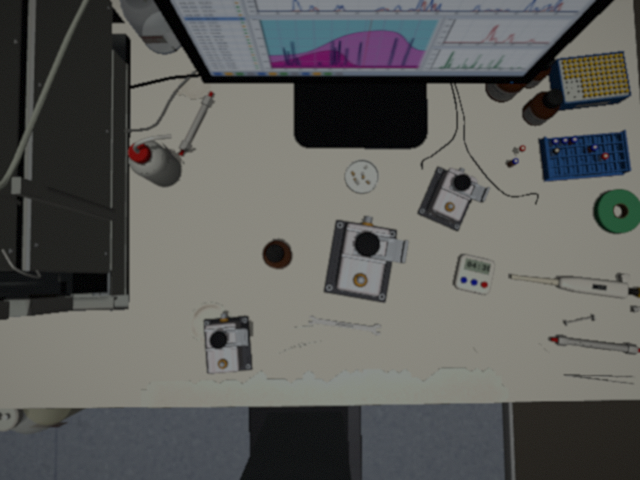

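```bash
cat > m.py <<'E'
from h import *
import sys
def measure(W,img):
    Z=W[...,2]; 
    for n,(u,v) in dict(knob=(367,244),pin=(360,280),pad=(403,251),bottle=(277,254),timer=(474,273),dish=(361,177),spanL=(312,322),spanR=(380,328),monBL=(208,76),monBR=(525,76),instr=(128,200),instr2=(120,300),instr3=(110,100),knobS=(461,182)).items():
        print(n,np.round(np.nanmedian(W[v-2:v+3,u-2:u+3].reshape(-1,3),0)))
    g=cv2.cvtColor(img,cv2.COLOR_BGR2GRAY)
    box=np.zeros(Z.shape,bool); box[205:310,315:415]=1
    k=box&(Z>112)&(Z<125)&(g<60); print("knob",k.sum(),np.nanmedian(W[k],0),(np.nanmin(W[k],0)+np.nanmax(W[k],0))/2)
    h=box&(Z>74)&(Z<86); rect=cv2.minAreaRect(W[h][:,:2].astype(np.float32)); print("housing",h.sum(),rect)
    b=box&(Z>3)&(Z<15); rect=cv2.minAreaRect(W[box&(Z>3)][:,:2].astype(np.float32)); print("all",rect)
    p=box&(Z>88)&(Z<118)&(np.arange(640)[None]>388); print("pad",p.sum(),W[p].mean(0),np.nanmin(W[p],0),np.nanmax(W[p],0))
    q=box&(Z>88)&(np.arange(480)[:,None]>266)&(np.arange(640)[None]<385); print("pin",q.sum(),W[q].mean(0),np.nanmax(W[q],0))
if __name__=="__main__":
    W=np.load("top0.npy"); img=cv2.imread("pics/top0.png"); measure(W,img)
    cv2.imwrite("pics/crop.png",cv2.resize(img[200:310,300:430],None,fx=6,fy=5.4,interpolation=cv2.INTER_CUBIC))
E
python3 m.py
```

```text
knob [ 576. -136.  118.]
pin [ 521. -125.  102.]
pad [ 565. -193.  103.]
bottle [564.   5.  91.]
timer [ 530. -326.   18.]
dish [ 701. -137.    3.]
spanL [450. -47.   4.]
spanR [ 437. -165.    0.]
monBL [825.  98. 171.]
monBR [ 818. -372.  166.]
instr [665. 270.  20.]
instr2 [493. 273.  43.]
instr3 [812. 268. 113.]
knobS [ 676. -292.   86.]
knob 479 [ 575.93016943 -135.48078124  118.43729394] [ 575.96731229 -135.71915923  118.31521143]
housing 2095 ((551.7716674804688, -144.1263427734375), (95.56607055664062, 110.05907440185547), 79.23371124267578)
all ((561.4898071289062, -140.13070678710938), (173.19952392578125, 182.9980926513672), 88.35139465332031)
pad 170 [ 565.21272312 -189.98278266   97.94859057] [ 546.74881883 -201.32587914   88.08071868] [ 591.67371426 -172.41732526  108.59859546]
pin 65 [ 521.00963101 -125.339432     97.81561946] [ 528.76837015 -116.22200101  104.87100394]
```

View pics/crop.png

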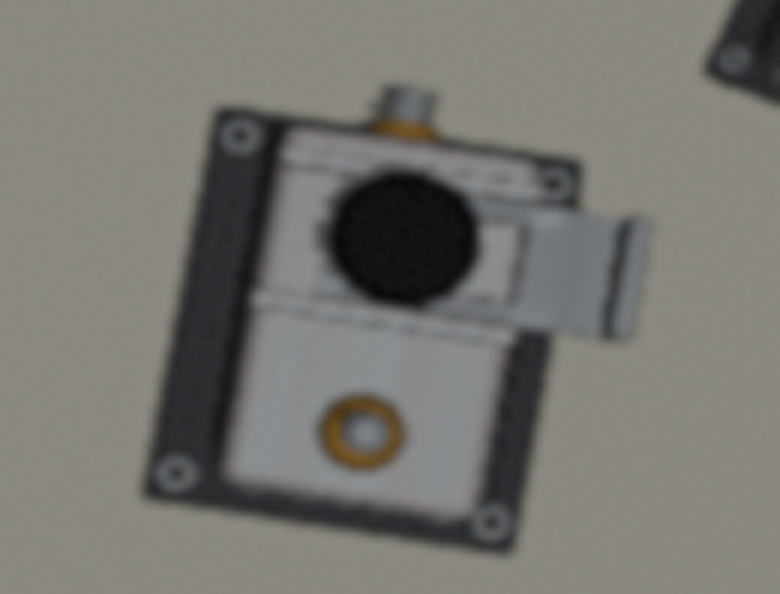

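```bash
python3 - <<'E'
from h import *
W=np.vstack([np.load(f"{n}0.npy").reshape(-1,3) for n in("top","scene")])
W=W[np.isfinite(W[:,0])]
from scipy.stats import binned_statistic_2d as b
xs=np.arange(0,1000,50); ys=np.arange(-500,800,50)
s=b(W[:,0],W[:,1],W[:,2],'max',[xs,ys])[0]
print("rows y, cols x:",xs[:-1])
for j in range(len(ys)-2,-1,-1): print("%5d"%ys[j]," ".join("%4.0f"%v if v==v else "   ." for v in s[:,j]))
E
```

```text
rows y, cols x: [  0  50 100 150 200 250 300 350 400 450 500 550 600 650 700 750 800 850
 900]
  700 -885 -888 -505 -425 -437    .    .    .    .    .    .    .    .    .    .    .    .    .    .
  650 -886 -888 -545 -518    .    .    .    .    .    .    .    .    .    .    .    .    .    .    .
  600 -888 -888 -888    .    .    .    .    .    .    .    .    .    .    .    .    .    .    .    .
  550 -884 -886 -889    .    .    .    .    .    .    .    .    .    .    .    .    .    .    .    .
  500 -888 -889 -891    .    .    .    .   -2    0   -0    .    .    .    .    .    .    .    .    .
  450 -887 -882 -885    .    .    .    4    5    4  270  107   87   85    .    .    .    .    .    .
  400 -887 -889 -892    .    .    .    4    5    4  445  354  176   89   89    .    .    .    .    .
  350 -886 -887 -893    .    .    .    7    6    6  469  355  177  106   89    .    .    .    .    .
  300 -885 -889 -894    .    .    .    4    4    5  471  355   49   85   85   48   48    .    .    .
  250 -887 -885 -890    .    .    .    4    5    5  473  403  403  417  400  401  406  407  348 
[... 819 characters left out ...]
-790    0    1   -1    .    .    5    5    9   80  106  121   85   16   18   16  454   17  102
 -250 -891 -887 -895    .    .    .    5    5    5    5    4  102   53    8   11   17  453   16   13
 -300 -889 -887 -888    .    .    .    5    5    4    5   20   15   72   89   65   14  453   15   12
 -350 -886 -886 -884    .    .    .    5    5    4   21   24   23   78   88   29    8  455    7    3
 -400 -887 -887 -893    .    .    .    5    5    5   20   22   19    5    7   37    4  454  111   84
 -450 -892 -888 -892    .    .    .    4    8    5    5   21    5   13   14   35   89   94  109    1
 -500 -884 -887 -891    .    .    .    7    9   22   25   29    5    4   29   40   85   94   86   46
```

```bash
python3 -m pendant '[{"dy":-0.038},{"dy":-0.038},{"dy":-0.038},{"dy":-0.038},{"dy":-0.04},{"dx":0.025,"dy":-0.03},{"dx":0.025,"dy":-0.03},{"dx":0.025,"dy":-0.03},{"dx":0.025,"dy":-0.03},{"dx":0.025,"dy":-0.0325},{"dx":0.025,"dy":-0.0325},{"dx":0.025,"dy":-0.0325},{"dx":0.025,"dy":-0.0325}]' 0 20
```

```text
schema error: expected keys dx, dy, dz, twist
```

```bash
python3 -m pendant '[{"dx":0,"dy":-0.038,"dz":0,"twist":0},{"dx":0,"dy":-0.038,"dz":0,"twist":0},{"dx":0,"dy":-0.038,"dz":0,"twist":0},{"dx":0,"dy":-0.038,"dz":0,"twist":0},{"dx":0,"dy":-0.04,"dz":0,"twist":0},{"dx":0.025,"dy":-0.03,"dz":0,"twist":0},{"dx":0.025,"dy":-0.03,"dz":0,"twist":0},{"dx":0.025,"dy":-0.03,"dz":0,"twist":0},{"dx":0.025,"dy":-0.03,"dz":0,"twist":0},{"dx":0.025,"dy":-0.0325,"dz":0,"twist":0},{"dx":0.025,"dy":-0.0325,"dz":0,"twist":0},{"dx":0.025,"dy":-0.0325,"dz":0,"twist":0},{"dx":0.025,"dy":-0.0325,"dz":0,"twist":0}]' 0 20
```

```text
time: 1.4
position: [407.6, 198.9, 222.6]
tcp_rot: [0.155, 0.988, 0.0, -0.0]
contact_force: [-0.3, 0.1, 0.3]
gripper_width: 0.006
```

```bash
python3 -m pendant '[{"dx":0.0106,"dy":-0.0375,"dz":0,"twist":0},{"dx":0.0106,"dy":-0.0375,"dz":0,"twist":0},{"dx":0.0106,"dy":-0.0375,"dz":0,"twist":0},{"dx":0.0106,"dy":-0.0375,"dz":0,"twist":0},{"dx":0,"dy":-0.0375,"dz":0,"twist":0},{"dx":0,"dy":-0.0375,"dz":0,"twist":0},{"dx":0,"dy":-0.0375,"dz":0,"twist":3.6},{"dx":0,"dy":-0.0375,"dz":0,"twist":3.6},{"dx":0.027,"dy":-0.033,"dz":0,"twist":0},{"dx":0.027,"dy":-0.033,"dz":0,"twist":0},{"dx":0.027,"dy":-0.033,"dz":0,"twist":0},{"dx":0.027,"dy":-0.033,"dz":0,"twist":0},{"dx":0,"dy":0,"dz":0,"twist":0}]' 0 20
python3 - <<'E'
from h import *
s=r.get_state(); print(s["position"],s["tcp_rot"],s["joint_pos"],s["contact_force"])
c=cam("wrist"); cv2.imwrite("pics/w1.png",c["color"]); W=cloud(c); np.save("w1.npy",W); print(c["xyz"])
Z=W[...,2]
k=(Z>114)&(Z<124)&(np.abs(W[...,0]-576)<30)&(np.abs(W[...,1]+136)<30); print("knob",k.sum(),np.nanmin(W[k],0),np.nanmax(W[k],0),W[k].mean(0))
p=(Z>88)&(Z<110)&(W[...,1]<-165)&(W[...,1]>-215)&(np.abs(W[...,0]-564)<30);print("pad",p.sum(),W[p].mean(0),np.percentile(W[p],[2,98],axis=0))
E
```

```text
time: 2.7
position: [559.1, -236.1, 222.0]
tcp_rot: [0.095, 0.995, -0.002, 0.0]
contact_force: [-0.5, -1.0, 0.6]
gripper_width: 0.007
[ 559.07620228 -236.10633899  222.00601932] [ 9.48607263e-02  9.95488714e-01 -1.90950360e-03  1.26042995e-04] [-0.16223125  0.41168296  0.60886897  1.75836694 -0.26240957  1.05295819
  1.9190034 ] [-0.47521988 -1.0499191   0.57120075]
[ 493.4491313  -222.81441278  383.61834818]
knob 2905 [ 557.6203371  -156.58616403  114.00274642] [ 596.78098506 -117.90382614  120.60751087] [ 576.44549961 -137.95636765  118.21212771]
pad 723 [ 566.77974301 -193.64593427  100.20800744] [[ 548.94892813 -202.09770827   88.12155946]
 [ 592.99625841 -166.09912062  105.70978317]]
```

View pics/w1.png

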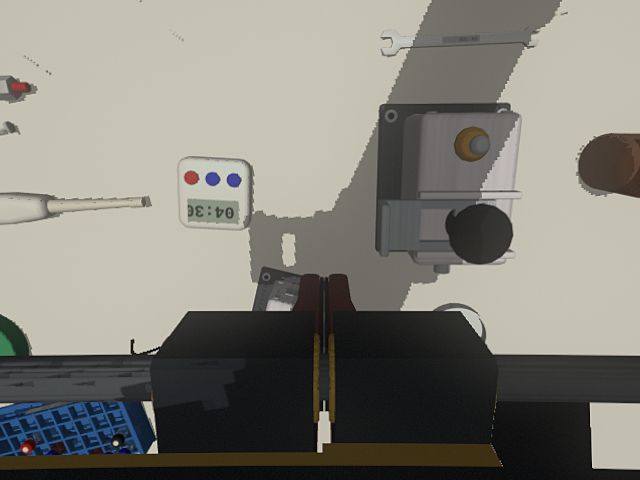

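```bash
python3 -m pendant '[{"dx":0,"dy":0,"dz":-0.034,"twist":0},{"dx":0,"dy":0,"dz":-0.034,"twist":0},{"dx":0,"dy":0,"dz":-0.032,"twist":0},{"dx":0,"dy":0,"dz":-0.031,"twist":0},{"dx":0,"dy":0,"dz":0,"twist":0},{"dx":0.0018,"dy":0.01,"dz":0,"twist":0},{"dx":0.0018,"dy":0.01,"dz":0,"twist":0},{"dx":0.0009,"dy":0.005,"dz":0,"twist":0},{"dx":0.0009,"dy":0.005,"dz":0,"twist":0},{"dx":0.0009,"dy":0.005,"dz":0,"twist":0}]'
python3 -m pendant '[{"dx":0.0009,"dy":0.005,"dz":0,"twist":0},{"dx":0,"dy":0,"dz":0,"twist":0}]'
```

```text
time: 3.75
position: [564.6, -196.6, 92.7]
tcp_rot: [0.093, 0.996, -0.0, 0.001]
contact_force: [0.7, -2.6, 1.5]
gripper_width: 0.008
time: 3.95
position: [564.9, -190.5, 91.7]
tcp_rot: [0.092, 0.996, 0.0, 0.0]
contact_force: [0.5, 0.0, 0.2]
gripper_width: 0.004
```

```bash
for i in 1; do python3 -m pendant '[{"dx":0.0004,"dy":0.002,"dz":0,"twist":0},{"dx":0,"dy":0,"dz":0,"twist":0}]'; done
python3 -m pendant '[{"dx":0.0004,"dy":0.002,"dz":0,"twist":0},{"dx":0,"dy":0,"dz":0,"twist":0}]'
python3 -m pendant '[{"dx":0.0004,"dy":0.002,"dz":0,"twist":0},{"dx":0,"dy":0,"dz":0,"twist":0}]'
```

```text
time: 4.15
position: [564.9, -189.3, 91.5]
tcp_rot: [0.093, 0.996, 0.0, -0.0]
contact_force: [0.5, -1.1, 0.4]
gripper_width: 0.008
time: 4.35
position: [565.2, -187.5, 91.5]
tcp_rot: [0.093, 0.996, 0.0, -0.0]
contact_force: [-0.6, -1.6, 0.1]
gripper_width: 0.005
time: 4.55
position: [565.4, -186.4, 91.6]
tcp_rot: [0.093, 0.996, -0.001, -0.0]
contact_force: [-1.5, -4.5, -0.6]
gripper_width: 0.005
```

```bash
python3 -m pendant '[{"dx":0.0004,"dy":0.002,"dz":0,"twist":0},{"dx":0,"dy":0,"dz":0,"twist":0}]'
python3 -m pendant '[{"dx":0.0004,"dy":0.002,"dz":0,"twist":0},{"dx":0,"dy":0,"dz":0,"twist":0}]'
python3 -m pendant '[{"dx":0.0004,"dy":0.002,"dz":0,"twist":0},{"dx":0,"dy":0,"dz":0,"twist":0}]'
```

```text
time: 4.75
position: [565.4, -186.3, 91.7]
tcp_rot: [0.094, 0.996, -0.002, -0.0]
contact_force: [-1.9, -8.0, -1.1]
gripper_width: 0.007
time: 4.95
position: [565.4, -186.1, 91.7]
tcp_rot: [0.095, 0.996, -0.003, 0.0]
contact_force: [-1.9, -11.5, -2.4]
gripper_width: 0.006
time: 5.15
position: [565.4, -186.0, 91.8]
tcp_rot: [0.095, 0.995, -0.004, 0.0]
contact_force: [-3.0, -15.7, -2.4]
gripper_width: 0.005
```

```bash
python3 -m pendant '[{"dx":-0.002,"dy":-0.012,"dz":0,"twist":0},{"dx":-0.002,"dy":-0.012,"dz":0,"twist":0},{"dx":-0.002,"dy":-0.012,"dz":0,"twist":0},{"dx":0,"dy":0,"dz":0.035,"twist":0},{"dx":0,"dy":0,"dz":0.035,"twist":0},{"dx":0,"dy":0,"dz":0,"twist":0}]'
python3 - <<'E'
from h import *
c=cam("wrist"); cv2.imwrite("pics/w2.png",c["color"]); W=cloud(c); Z=W[...,2]
k=(Z>114)&(Z<124)&(np.abs(W[...,0]-576)<30)&(np.abs(W[...,1]+136)<30); print("knob",k.sum(),(np.nanmin(W[k],0)+np.nanmax(W[k],0))/2,W[k].mean(0))
E
```

```text
time: 5.75
position: [563.8, -217.1, 166.1]
tcp_rot: [0.093, 0.996, -0.0, 0.004]
contact_force: [0.6, 0.8, -0.6]
gripper_width: 0.005
knob 4384 [ 577.40191998 -136.94228054  117.4335771 ] [ 576.40942042 -137.80426694  118.21854674]
```

View pics/w2.png

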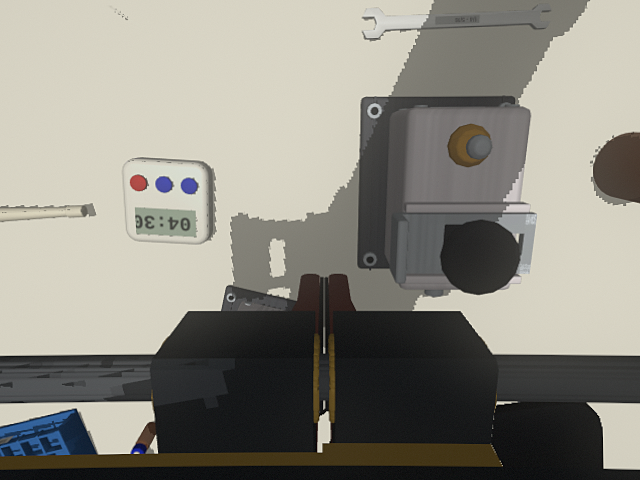

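```bash
python3 -m pendant '[{"dx":0.005,"dy":0.027,"dz":0,"twist":0},{"dx":0.005,"dy":0.027,"dz":0,"twist":0},{"dx":0.004,"dy":0.026,"dz":0,"twist":0},{"dx":0,"dy":0,"dz":0,"twist":0},{"dx":0,"dy":0,"dz":0,"twist":0}]'
```

```text
time: 6.3
position: [574.6, -135.0, 160.8]
tcp_rot: [0.092, 0.996, 0.0, -0.001]
contact_force: [-0.1, -0.3, 0.5]
gripper_width: 0.001
```

```bash
python3 -m pendant '[{"dx":0.002,"dy":-0.0025,"dz":-0.02,"twist":0},{"dx":0,"dy":0,"dz":-0.016,"twist":0},{"dx":0,"dy":0,"dz":-0.008,"twist":0},{"dx":0,"dy":0,"dz":-0.008,"twist":0},{"dx":0,"dy":0,"dz":-0.008,"twist":0},{"dx":0,"dy":0,"dz":0,"twist":0}]'
python3 -m pendant '[{"dx":0,"dy":0,"dz":-0.004,"twist":0},{"dx":0,"dy":0,"dz":0,"twist":0}]'
python3 -m pendant '[{"dx":0,"dy":0,"dz":-0.003,"twist":0},{"dx":0,"dy":0,"dz":0,"twist":0}]'
```

```text
time: 6.9
position: [575.9, -139.3, 103.3]
tcp_rot: [0.094, 0.996, 0.001, -0.001]
contact_force: [-8.5, 1.7, 20.0]
gripper_width: 0.002
time: 7.1
position: [576.3, -139.4, 102.9]
tcp_rot: [0.094, 0.996, 0.002, -0.0]
contact_force: [-19.1, 5.8, 53.1]
gripper_width: 0.002
time: 7.3
position: [576.6, -139.5, 102.6]
tcp_rot: [0.094, 0.996, 0.003, 0.0]
contact_force: [-28.3, 7.8, 76.6]
gripper_width: 0.001
```

```bash
python3 -m pendant '[{"dx":0,"dy":0,"dz":0.017,"twist":0},{"dx":0,"dy":0,"dz":0.017,"twist":0},{"dx":0,"dy":0,"dz":0,"twist":0},{"dx":0,"dy":0,"dz":0,"twist":0},{"dx":0,"dy":0,"dz":-0.014,"twist":0},{"dx":0,"dy":0,"dz":-0.014,"twist":0},{"dx":0,"dy":0,"dz":0,"twist":0},{"dx":0,"dy":0,"dz":0,"twist":0}]'
python3 -m pendant '[{"dx":0,"dy":0,"dz":0.014,"twist":0},{"dx":0,"dy":0,"dz":0.014,"twist":0},{"dx":0,"dy":0,"dz":0,"twist":0},{"dx":0,"dy":0,"dz":0,"twist":0}]'
python3 -m pendant '[{"dx":0,"dy":0,"dz":-0.014,"twist":0},{"dx":0,"dy":0,"dz":-0.014,"twist":0},{"dx":0,"dy":0,"dz":0,"twist":0},{"dx":0,"dy":0,"dz":0,"twist":0}]'
```

```text
time: 8.1
position: [578.3, -138.5, 103.0]
tcp_rot: [0.093, 0.996, 0.001, 0.001]
contact_force: [-8.2, 2.9, 35.9]
gripper_width: 0.006
time: 8.5
position: [576.3, -137.8, 127.4]
tcp_rot: [0.093, 0.996, 0.0, -0.001]
contact_force: [-0.5, 0.2, -0.5]
gripper_width: 0.004
time: 8.9
position: [578.0, -138.3, 103.1]
tcp_rot: [0.093, 0.996, 0.001, 0.001]
contact_force: [-9.7, 3.6, 36.6]
gripper_width: 0.005
```

```bash
python3 -m pendant '[{"dx":0,"dy":0,"dz":0.014,"twist":0},{"dx":0,"dy":0,"dz":0.014,"twist":0},{"dx":0,"dy":0,"dz":0,"twist":0},{"dx":0,"dy":0,"dz":0,"twist":0},{"dx":0,"dy":0,"dz":-0.014,"twist":0},{"dx":0,"dy":0,"dz":-0.014,"twist":0},{"dx":0,"dy":0,"dz":0,"twist":0},{"dx":0,"dy":0,"dz":0,"twist":0},{"dx":0,"dy":0,"dz":0.014,"twist":0},{"dx":0,"dy":0,"dz":0.014,"twist":0},{"dx":0,"dy":0,"dz":0,"twist":0},{"dx":0,"dy":0,"dz":0,"twist":0},{"dx":0,"dy":0,"dz":-0.014,"twist":0},{"dx":0,"dy":0,"dz":-0.014,"twist":0},{"dx":0,"dy":0,"dz":0,"twist":0},{"dx":0,"dy":0,"dz":0,"twist":0}]'
python3 -m pendant '[{"dx":0,"dy":0,"dz":0.014,"twist":0},{"dx":0,"dy":0,"dz":0.014,"twist":0},{"dx":0,"dy":0,"dz":0,"twist":0},{"dx":0,"dy":0,"dz":0,"twist":0},{"dx":0,"dy":0,"dz":-0.014,"twist":0},{"dx":0,"dy":0,"dz":-0.014,"twist":0},{"dx":0,"dy":0,"dz":0,"twist":0},{"dx":0,"dy":0,"dz":0,"twist":0},{"dx":0,"dy":0,"dz":0.014,"twist":0},{"dx":0,"dy":0,"dz":0.02,"twist":0},{"dx":0,"dy":0,"dz":0.04,"twist":0},{"dx":0,"dy":0,"dz":0.04,"twist":0},{"dx":0,"dy":-0.04,"dz":0,"twist":0},{"dx":0,"dy":-0.04,"dz":0,"twist":0},{"dx":0,"dy":-0.04,"dz":0,"twist":0},{"dx":0,"dy":-0.04,"dz":0,"twist":0},{"dx":0,"dy":-0.04,"dz":0,"twist":0},{"dx":0,"dy":0,"dz":0,"twist":0},{"dx":0,"dy":0,"dz":0,"twist":0}]'
python3 - <<'E'
from h import *
import m
c=cam("top"); cv2.imwrite("pics/t3.png",c["color"]); m.measure(cloud(c),c["color"])
s=cam("scene"); d=cv2.resize(s["color"][170:320,240:420],(800,600)[::1],interpolation=cv2.INTER_CUBIC); cv2.imwrite("pics/s3.png",d)
E
```

```text
time: 10.5
position: [577.9, -138.2, 103.1]
tcp_rot: [0.093, 0.996, 0.001, 0.001]
contact_force: [-9.2, 4.2, 37.8]
gripper_width: 0.004
time: 12.4
position: [575.9, -338.6, 212.2]
tcp_rot: [0.094, 0.996, 0.0, -0.001]
contact_force: [0.1, -0.0, 0.0]
gripper_width: 0.007
knob [ 576. -136.  119.]
pin [ 521. -122.  140.]
pad [ 571. -208.   -1.]
bottle [564.   5.  90.]
timer [ 530. -327.   18.]
dish [ 701. -137.    3.]
spanL [450. -47.   4.]
spanR [ 437. -165.    0.]
monBL [825.  98. 172.]
monBR [ 819. -372.  167.]
instr [665. 270.  20.]
instr2 [493. 272.  44.]
instr3 [812. 267. 114.]
knobS [ 676. -292.   85.]
knob 474 [ 575.91611027 -135.45409692  118.60548062] [ 576.03231493 -135.78945604  118.4567027 ]
housing 1789 ((554.4503173828125, -129.8173370361328), (75.97063446044922, 109.8215103149414), 79.50701904296875)
all ((562.4627685546875, -137.85507202148438), (168.77955627441406, 180.36314392089844), 89.14071655273438)
pad 99 [ 571.13935455 -174.05550952  102.74896765] [ 551.26542001 -179.40113779   88.36745851] [ 591.62747309 -170.38629271  108.43955772]
pin 79 [ 520.28934069 -124.32669534  127.15232982] [ 528.84330876 -116.08551606  143.76342336]
```

View pics/t3.png

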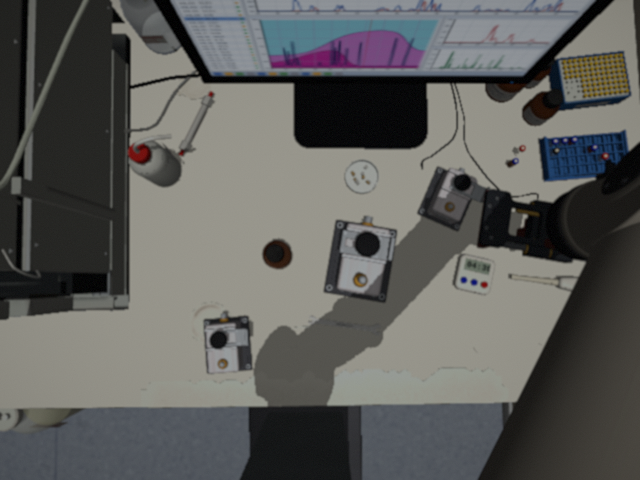

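View pics/s3.png

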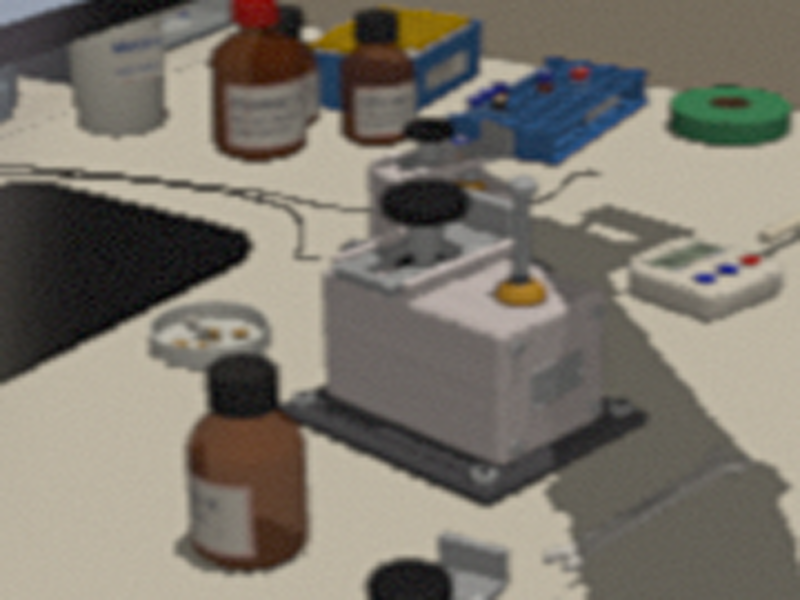

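The pictures show the pin fully out at about 140 mm, the knob up at about 119 mm, and the slide home with its outer edge at y ≈ -179. The bystanders have not moved and the arm is clear, so I'm handing in.

```bash
python3 -c "
from bench import r
print(r.get_state()['contact_force'],r.sign_off())"
```

```text
the job is handed in; nothing more can be done
[-0.40452581 -0.04740064 -0.13913108] None
```

The pump is unlocked and primed, and I handed the job in at about 12.5 s on the robot's clock. The hand-in gave no verdict.

- **Unlocking:** I pushed the lock slide with the shut fingertips until it hit its hard stop (about 16 N, no further movement). A wrist picture then showed the pad against the housing.
- **Priming:** I gave the knob six strokes. It read about 103 mm, fully down, at the bottom of four of them; I took no reading at the bottom of the fourth and sixth. The gripper lifted clear of the knob between strokes.
- **Last checks:**
  - **Pin:** its tip was at about 140 mm against the 141 mm expected, so it is fully out.
  - **Knob:** up at about 118.5 mm and released.
  - **Slide:** still home, with its outer edge at y ≈ -179 mm.
  - **Bystanders:** the bottle, spanner, dish and timer read within 1 mm of where they started.
  - **Arm:** standing clear with no contact force.
- **Higher force on the first stroke:** I pressed harder than needed at the bottom of the first stroke, reaching about 82 N at the wrist with the fingertips. That is under the 120 N limit. The later strokes read about 36–38 N where I took a reading.

No check failed or disagreed.

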